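Clamp the telescoping oven brush and hold it drawn out to its second stop

TASK

The telescoping oven brush lies in its holder on the counter with the keeper bar swung open. First swing the keeper bar down over the blue handle until it snaps shut; then squeeze the black pull grip so that its red button is pressed in, and with the button held in draw the rod out past the first stop to the second stop, its full length. Finish while still holding it there: keep the button squeezed, the rod fully out and the brush clamped in its holder, and leave the flour shaker, the jam jar and the bun where they are.

Things in the scene. Friction and masses are not known exactly. Their poses are not given: they have to be found in the camera images.
- holder: fixed steel plate 150 x 84 x 10 mm with two grey U saddles. Origin: middle of its underside, on the counter. x runs along the brush, whose pull grip sticks out at the -x end (toward the robot) and is drawn out along -x; y left, z up. At x = -20 mm stand the keeper's hinge clevis (y = -35 mm, 72 mm high) and the catch post (y = 56 to 66 mm, 74 mm high)
- oven_brush: loose brush, about 0.45 kg, in the saddles (1.5 mm play a side). Blue handle 170 x 32 x 30 mm, brush head at the far end. Origin: underside of the handle at mid-length; axes as the holder's. A notch across its top (x = -30 to -10 mm, 6 mm deep) takes the 12 mm wide shut keeper bar, which alone keeps the brush from sliding out; the brush shifts up to 4 mm in it when pulled
- cradle_seat (a point): point of the holder, 35 mm above its origin, where the seated brush's origin lies
- keeper (a joint): angle of the keeper bar (rad): 0 = shut, level across the handle; grows as it swings up to the right; 1.57 upright, 1.9 its end. Stays where it is left (friction 1 N at the pad). In the last 0.1 to 0.2 rad its nose must be pushed past a spring ball in the catch post (5 to 10 N down at the pad); it then snaps to 0 and stays shut
- keeper_hinge (a point): hinge axis of the keeper bar, at its middle; the axis runs along the holder's x. 64.5 mm above the counter.
- keeper_pad (a point): centre of the keeper bar's yellow section, 62 mm from the hinge axis; bar 10 mm thick (5 mm from here to each face), 12 mm wide, ending 85 mm from the axis. Push here: from the right while it stands up, then from above. Shut, its upper face is 70 mm above the counter
- rod (a joint): how far the rod is drawn out (m): 0 stowed, 0.045 first stop, 0.090 second stop, its hard end. Yellow bands on the rod show at the stops. With the button out, a lock holds it at 0 and at the first stop. A spring draws it back with 3 to 5 N; let go at the second stop it slips back to about 0.055
- release_button (a joint): travel of the red release button (m): 0 = out, 0.006 = fully in, flush with the grip. 2 N starts it, 6 N presses it fully in. The rod is unlocked when it is in by 4 mm or more.
- pull_grip (a point): centre of the black pull grip, 50 mm above the counter, 112 mm from the brush's origin when stowed: 40 mm long, 32 wide, 28 high; 40 mm wide, 36 high, 7 thick flange at the robot-side end (19 to 26 mm from here). Red button, 18 mm across, in the middle of the left (+y) side, sticking out 6 mm: closing across the grip (along holder y) with 20 to 30 N presses it in
- flour_shaker: bystander: white flour shaker with a holed dome, 69 x 69 x 118 mm; origin under its middle
- jam_jar: bystander: jar of orange jam with a pale grey lid, 59 x 59 x 66 mm; origin under its middle
- bun: bystander: round brown bun, 72 x 77 x 66 mm; origin under its middle
Things that resemble listed ones, but are neither listed nor needed, are in the scene too. Of the things that look like the holder, the larger one is meant.

How it is judged (in metres and radians):
On the way, in this order (a step that is already met when the one before it is completed fails the run):
1. the keeper bar is snapped shut over the seated brush while the rod is still stowed (value of joint keeper below 0.05 rad and value of joint rod below 0.01 m and distance between oven_brush and cradle_seat below 0.012 m and angle between the x axis of oven_brush and the x axis of holder, either way round below 0.08 rad), for 0.2 s.
2. with the bar shut and the button held in, the rod is drawn past the first stop (value of joint keeper below 0.05 rad and value of joint rod above 0.055 m and value of joint release_button above 0.0035 m), for 0.05 s.
At the end, for the whole second after the job is handed in: keeper shut (0.05 rad), rod out 84 of its 90 mm or more, button in 4 mm or more, fingers on the pull grip with over 3 N (TCP within 30 mm of its centre), brush seated within 12 mm and 0.08 rad, shaker, jar and bun within 20 mm of where they stood (value of joint keeper below 0.05 rad and value of joint rod above 0.084 m and value of joint release_button above 0.004 m and contact force between the fingers and oven_brush above 3 N and distance between the grasp point and pull_grip below 0.03 m and distance between oven_brush and cradle_seat below 0.012 m and angle between the x axis of oven_brush and the x axis of holder, either way round below 0.08 rad and distance of each of flour_shaker, jam_jar, bun from where it was at the start of the episode below 0.02 m); the arm keeps its last pose, push and grip.
It fails at once if a bystander is pushed over or away (over 40 mm) (distance of any of flour_shaker, jam_jar, bun from where it was at the start of the episode above 0.04 m).
It also fails if it takes over 51 s, if anything falls off the work surface, if the arm or the gripper's body presses on something with over 40 N, if the wrist force passes 120 N, or if a joint passes its speed limit or range.

ROBOT

A 7-joint arm with a two-finger parallel gripper is mounted at the origin on a cart in front of the work surface, level with it; the furniture and walls round the work are solid. World frame = base frame: x ahead of the robot, y to its left, z up, the work surface at z = 0. Lengths are in mm, angles in rad, forces in N, time in s.
With the tool pointing down it reaches from about 400 to 875 mm from the base axis. Payload 4.4 kg.
Tool frame: the origin (TCP) lies between the finger pads, 19 mm behind the fingertips; this is the grasp point; z points along the fingers, y is the line along which they close (so a half turn about z gives the same grasp; the last joint's range is limited). The gripper opens to 85 mm and grips with 20 to 120 N. Pads are 22 mm wide; open, the fingers measure 114 mm over their backs; the gripper's body (76 mm by 85 mm) begins 54 mm behind the grasp point. The pads swing forward as they close: fully open they stand 13 mm farther back than shut.
Start: joints at [1.142, 0.628, 0.038, 1.517, -0.027, 0.996, -0.02], TCP at [230.708, -607.693, 250.013] pointing down, gripper open.
Joint ranges: [-3.06, 3.06], [-0.37, 2.12], [-1.25, 1.32], [0.18, 2.47], [-1.1, 4.24], [0.23, 1.98], [-2.94, 2.94]. Speed limits (rad/s): [2.57, 2.57, 3.14, 3.14, 3.14, 3.14, 3.14].

INTERFACE

Orientations are given as [roll, pitch, yaw] about the fixed x, y, z axes, in that order (R = Rz(yaw) Ry(pitch) Rx(roll)).
In Python, from cell import read_state, get_image, camera_params, finish_job gives the robot as it stands.
- The arm moves only by the tool arm_command, never from a script. Its argument "deltas" is a list of rows, each an object of numbers: "dx", "dy", "dz": the shift along the world's x, y, z in m; "yaw": the turn about the world's z in degrees; "jaw": the opening, from 0 (shut) to 1 (fully open). A call has 1 to 20 rows; each row is the pose to reach, as a shift and turn from the pose commanded when the call began; what a row does not reach only later rows make up. A row lasts 1/10 s, in which the tool goes at most 50 mm and 8.59 degrees, less where a joint would pass 70% of its speed; a pose out of reach is approached as far as the arm can. A call with a gripper value outside its range is refused whole. The fingers move at their own pace and stop on an object; the grip force is fixed at half the most. Time passes only in rows, so rows that repeat a pose let the fingers close. It gives the time, the measured TCP pose, the force, the opening and the grip force at its end, in the units of the state.
- read_state(): the state, without advancing time (a new reading comes with each control period).
- get_image(name): name is "side" or "top" or "wrist"; returns (picture, depth): 400x640x3 uint8, red, green, blue; 400x640 float32, mm along the optical axis (not along the pixel's ray), 0 where there is no reading.
- camera_params(name): a dict with "camera_matrix" (3x3 intrinsics, pixels), "k1" (the pictures are not rectified: a ray, as slopes to the right and down, at radius r is drawn at 1 + k1 r^2 times it, then the intrinsics apply), "extrinsics" (4x4, takes a point from camera to world coordinates). Camera axes: x right, y down, z forward; pixel columns grow to the right and rows downward; lengths in mm; the calibration is good to about 2 mm. A picture is of the moment at which its call begins: read the wrist's pose just before it. camera_params takes no time and is no camera call; for the wrist camera it gives the pose at the moment of the call.
- finish_job(): hands the job in; it is judged then, once.
The state is a dict: "clock": time; "qpos": joint angles; "qd": joint speeds; "tau": joint torques, N m; "eef_pos": TCP position; "tool_rot": TCP orientation; "force": force on the tool from outside, world axes, zero at the start; "torque": the same for the moment, N m; "width": finger opening in mm; "gripper_force": force on a finger pad.
Only numpy, scipy, OpenCV 4.12 (cv2) and the standard library are available. Lean on these libraries where they do the work, as an engineer would, in place of code of your own. Each camera call takes 0.05 s, during which the arm holds its last target. There are 200 camera calls.

## Working session

There is one attempt and no reset: what is moved stays moved. The work goes in short steps, Python scripts to look and compute and a tool call to move; the robot and the scene stay as the last step left them, time stands still between calls to the robot, and variables do not carry over. Pictures are saved under pics/ and viewed, at most 10 in all, crops included, and the job is handed in when it is done.

Besides the shell and the picture viewer there is one more tool, called after ">>>" by a JSON object that holds its "api" and its "payload". arm_command: Moves the arm, as the interface text tells. Its arguments: {"type":"object","properties":{"deltas":{"type":"array"}},"required":["deltas"]}

```bash
mkdir -p pics; cat > h.py <<'E'
import numpy as np, cv2
from cell import read_state, get_image, camera_params, finish_job
def cloud(name):
    p=camera_params(name); im,d=get_image(name)
    K=np.array(p["camera_matrix"],float);k=p["k1"];T=np.array(p["extrinsics"])
    v,u=np.mgrid[0:400,0:640].astype(np.float32)
    s=cv2.undistortPoints(np.stack([u,v],-1).reshape(-1,1,2),K,np.array([k,0,0,0.])).reshape(400,640,2)
    P=np.concatenate([s*d[...,None],d[...,None]],-1)@T[:3,:3].T+T[:3,3]
    P[d==0]=np.nan
    return im,d,P
def save(n,im): cv2.imwrite("pics/"+n+".png",im[...,::-1])
E
python3 - <<'E'
from h import *
print(read_state())
for n in("top","side"):
    im,d,P=cloud(n); save(n,im); np.savez(n,im=im,P=P); print(n,camera_params(n)["extrinsics"])
a=cv2.imread("pics/top.png");b=cv2.imread("pics/side.png")
E
```

```text
{'clock': 0.0, 'qpos': array([ 1.14219832,  0.62935197,  0.03845584,  1.5183825 , -0.0270186 ,
        0.9962911 , -0.01998843]), 'qd': array([ 0.00078471, -0.0016075 ,  0.00033042, -0.00067194,  0.00090689,
        0.00023289,  0.00012557]), 'tau': array([ 1.74781658e-04, -5.63400507e+01,  1.22653484e+00, -1.93451536e+01,
        1.10796030e-02,  1.05549971e-02,  6.05311982e-06]), 'eef_pos': array([ 230.49257078, -607.12367499,  249.08088006]), 'tool_rot': array([-3.13967816e+00,  1.84367105e-05,  3.62787912e-01]), 'force': array([-0.19212275,  0.95244206, -0.07255807]), 'torque': array([0.00903932, 0.02933958, 0.01530244]), 'gripper_force': 0.0, 'width': 85.5820701345949}
top [[-2.79519238e-02 -9.96911827e-01  7.33859584e-02  4.35576752e+02]
 [-9.99582277e-01  2.84152510e-02  5.27692343e-03  9.15869276e+01]
 [-7.34590780e-03 -7.32078032e-02 -9.97289655e-01  1.73724962e+03]
 [ 0.00000000e+00  0.00000000e+00  0.00000000e+00  1.00000000e+00]]
side [[-9.40294428e-01 -2.27751766e-01  2.52933827e-01  1.20372302e+02]
 [-3.40358582e-01  6.25788057e-01 -7.01815748e-01  1.28115865e+03]
 [ 1.55680809e-03 -7.46001636e-01 -6.65942291e-01  1.19683057e+03]
 [ 0.00000000e+00  0.00000000e+00  0.00000000e+00  1.00000000e+00]]
```

View pics/top.png

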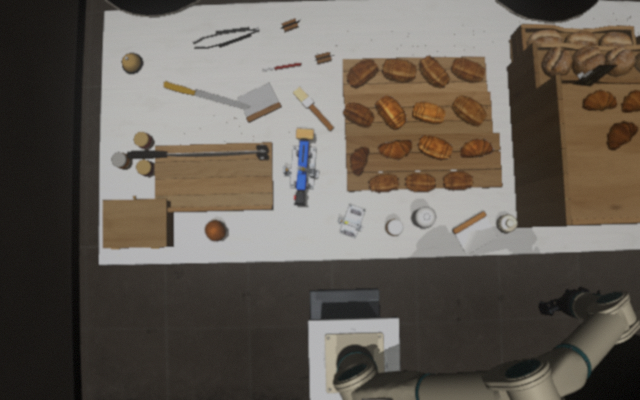

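View pics/side.png

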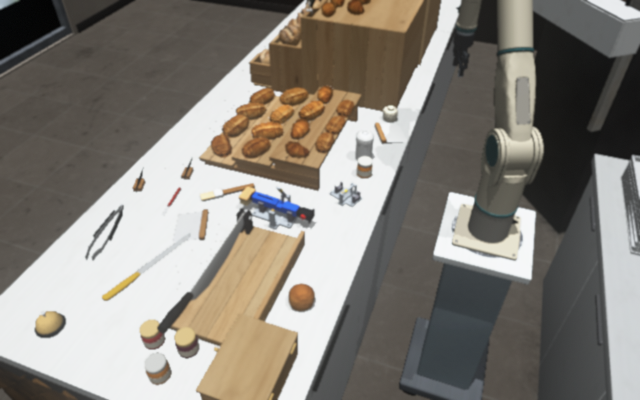

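The blue brush in its grey holder is at top (303,168) and side (275,207). A smaller empty look-alike holder is at top (351,220) and side (347,193). The larger one, which holds the brush, is meant. Next I'll confirm it in an enlarged crop and measure.

```bash
python3 - <<'E'
from h import *
t=np.load("top.npz");s=np.load("side.npz")
a=cv2.resize(t["im"][120:240,265:385],(480,480),interpolation=cv2.INTER_CUBIC)
b=cv2.resize(s["im"][175:245,230:310],(320,280),interpolation=cv2.INTER_CUBIC)
c=np.zeros((480,800,3),np.uint8);c[:,:480]=a;c[:280,480:]=b;save("crop",c)
for n,f in(("top",t),("side",s)):
    im=f["im"];P=f["P"];hsv=cv2.cvtColor(im,cv2.COLOR_RGB2HSV);H,S,V=[hsv[...,i].astype(int) for i in range(3)]
    near=(abs(P[...,0]-640)<160)&(abs(P[...,1]-140)<120)&(P[...,2]>15)
    for nm,m in(("blue",(H>100)&(H<130)&(S>120)),("red",((H<6)|(H>174))&(S>150)),("black",(V<60)),("yellow",(H>20)&(H<35)&(S>120)),("all",S>=0)):
        q=P[near&m]
        if len(q)>2:
            c=np.median(q,0);print(n,nm,len(q),c.round(),q.min(0).round(),q.max(0).round())
            if nm=="blue":
                r=cv2.minAreaRect(q[:,:2].astype(np.float32));print(r)
    for nm,(u,v) in (dict(bun=(216,230),jar=(394,226),shak=(424,216),j2=(507,222),small=(351,220)) if n=="top" else dict(bun=(301,296),jar=(365,160),shak=(364,140))).items(): print(nm,P[v,u].round())
E
```

```text
top blue 353 [695. 162.  65.] [604. 140.  29.] [773. 187.  76.]
((689.57470703125, 163.7376251220703), (33.246368408203125, 170.67457580566406), 84.68424224853516)
top black 17 [557. 169.  65.] [553. 162.  41.] [598. 186.  72.]
top all 1003 [668. 161.  63.] [485.  20.  15.] [800. 228. 140.]
bun [473. 462.  68.]
jar [ 470. -145.   65.]
shak [ 499. -239.  117.]
j2 [ 472. -541.   56.]
small [496.  -2.  13.]
side blue 420 [686. 172.  62.] [603. 136.  39.] [775. 190.  70.]
((687.6502075195312, 159.22775268554688), (52.496463775634766, 172.3987274169922), 84.74404907226562)
side red 10 [578. 194.  56.] [572. 190.  49.] [584. 202.  61.]
side black 34 [558. 190.  58.] [552. 173.  47.] [601. 199.  66.]
side all 1247 [669. 175.  58.] [489.  20.  15.] [800. 237. 136.]
bun [464. 497.  60.]
jar [ 468. -152.   63.]
shak [ 492. -209.  108.]
```

View pics/crop.png

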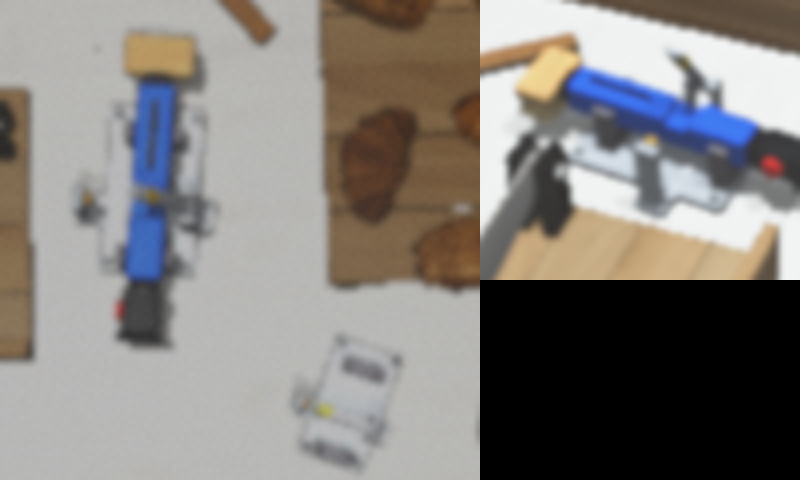

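The crop confirms it. The larger holder, at the left of the crop, carries the blue brush, with its keeper hinge on the right and the bar leaning up. The small empty one is a decoy. I'm moving in for a close wrist view.

>>> {"api": "arm_command", "payload": {"deltas": [{"dz": 0.05}, {"dz": 0.09, "jaw": 0}, {"dx": 0.05, "dy": 0.1, "dz": 0.09, "yaw": -26, "jaw": 0}, {"dx": 0.05, "dy": 0.1, "dz": 0.09, "yaw": -26, "jaw": 0}, {"dx": 0.32, "dy": 0.73, "dz": 0.09, "yaw": -26, "jaw": 0}, {"dx": 0.32, "dy": 0.73, "dz": 0.09, "yaw": -26, "jaw": 0}, {"dx": 0.32, "dy": 0.73, "dz": 0.09, "yaw": -26, "jaw": 0}, {"dx": 0.32, "dy": 0.73, "dz": 0.09, "yaw": -26, "jaw": 0}, {"dx": 0.32, "dy": 0.73, "dz": 0.09, "yaw": -26, "jaw": 0}, {"dx": 0.32, "dy": 0.73, "dz": 0.09, "yaw": -26, "jaw": 0}, {"dx": 0.32, "dy": 0.73, "dz": 0.09, "yaw": -26, "jaw": 0}, {"dx": 0.32, "dy": 0.73, "dz": 0.09, "yaw": -26, "jaw": 0}, {"dx": 0.32, "dy": 0.73, "dz": 0.09, "yaw": -26, "jaw": 0}, {"dx": 0.32, "dy": 0.73, "dz": 0.09, "yaw": -26, "jaw": 0}, {"dx": 0.32, "dy": 0.73, "dz": 0.09, "yaw": -26, "jaw": 0}, {"dx": 0.32, "dy": 0.73, "dz": 0.09, "yaw": -26, "jaw": 0}, {"dx": 0.32, "dy": 0.73, "dz": 0.09, "yaw": -26, "jaw": 0}, {"dx": 0.32, "dy": 0.73, "dz": 0.09, "yaw": -26, "jaw": 0}, {"dx": 0.32, "dy": 0.73, "dz": 0.09, "yaw": -26, "jaw": 0}, {"dx": 0.32, "dy": 0.73, "dz": 0.09, "yaw": -26, "jaw": 0}]}}

```text
invalid input at $.deltas[0]: expected keys dx, dy, dz, yaw, jaw
```

>>> {"api": "arm_command", "payload": {"deltas": [{"dx": 0, "dy": 0, "dz": 0.05, "yaw": 0, "jaw": 0}, {"dx": 0, "dy": 0, "dz": 0.09, "yaw": 0, "jaw": 0}, {"dx": 0.05, "dy": 0.1, "dz": 0.09, "yaw": -26, "jaw": 0}, {"dx": 0.05, "dy": 0.1, "dz": 0.09, "yaw": -26, "jaw": 0}, {"dx": 0.32, "dy": 0.73, "dz": 0.09, "yaw": -26, "jaw": 0}, {"dx": 0.32, "dy": 0.73, "dz": 0.09, "yaw": -26, "jaw": 0}, {"dx": 0.32, "dy": 0.73, "dz": 0.09, "yaw": -26, "jaw": 0}, {"dx": 0.32, "dy": 0.73, "dz": 0.09, "yaw": -26, "jaw": 0}, {"dx": 0.32, "dy": 0.73, "dz": 0.09, "yaw": -26, "jaw": 0}, {"dx": 0.32, "dy": 0.73, "dz": 0.09, "yaw": -26, "jaw": 0}, {"dx": 0.32, "dy": 0.73, "dz": 0.09, "yaw": -26, "jaw": 0}, {"dx": 0.32, "dy": 0.73, "dz": 0.09, "yaw": -26, "jaw": 0}, {"dx": 0.32, "dy": 0.73, "dz": 0.09, "yaw": -26, "jaw": 0}, {"dx": 0.32, "dy": 0.73, "dz": 0.09, "yaw": -26, "jaw": 0}, {"dx": 0.32, "dy": 0.73, "dz": 0.09, "yaw": -26, "jaw": 0}, {"dx": 0.32, "dy": 0.73, "dz": 0.09, "yaw": -26, "jaw": 0}, {"dx": 0.32, "dy": 0.73, "dz": 0.09, "yaw": -26, "jaw": 0}, {"dx": 0.32, "dy": 0.73, "dz": 0.09, "yaw": -26, "jaw": 0}, {"dx": 0.32, "dy": 0.73, "dz": 0.09, "yaw": -26, "jaw": 0}, {"dx": 0.32, "dy": 0.73, "dz": 0.09, "yaw": -26, "jaw": 0}]}}

```text
clock: 2.1
eef_pos: [550.4, 123.3, 339.2]
tool_rot: [3.141, 0.002, -0.088]
force: [-0.2, -0.0, 0.0]
width: 0.0
gripper_force: 0.0
```

```bash
cat > m.py <<'E'
from h import *
import sys
s=read_state();print(s["clock"],s["eef_pos"].round(1),s["tool_rot"].round(3),s["force"].round(1),s["width"])
im,d,P=cloud("wrist");n=sys.argv[1];save(n,im);np.savez(n,im=im,P=P)
print(np.array(camera_params("wrist")["extrinsics"]).round(2))
hsv=cv2.cvtColor(im,cv2.COLOR_RGB2HSV);H,S,V=[hsv[...,i].astype(int) for i in range(3)]
near=(abs(P[...,0]-640)<150)&(abs(P[...,1]-150)<110)&(P[...,2]>15)
for nm,m in(("blue",(H>100)&(H<130)&(S>120)),("bluetop",(H>100)&(H<130)&(S>120)&(P[...,2]>61)),("red",((H<6)|(H>174))&(S>150)),("black",(V<60)&(P[...,2]<80)),("yellow",(H>20)&(H<35)&(S>120))):
    q=P[near&m]
    if len(q)>2:
        vv,uu=np.nonzero(near&m)
        print(nm,len(q),uu.mean().round(),vv.mean().round(),np.median(q,0).round(1),np.percentile(q,2,0).round(1),np.percentile(q,98,0).round(1),cv2.minAreaRect(q[:,:2].astype(np.float32)) if nm!="red" else "")
E
python3 m.py w1
```

```text
2.1 [550.4 123.3 339.2] [ 3.141e+00  2.000e-03 -8.800e-02] [-0.2 -0.   0. ] 0.02357877127026653
[[-9.0000e-02 -9.5000e-01 -3.1000e-01  6.2826e+02]
 [-1.0000e+00  9.0000e-02  3.0000e-02  1.1471e+02]
 [ 0.0000e+00  3.1000e-01 -9.5000e-01  4.6327e+02]
 [ 0.0000e+00  0.0000e+00  0.0000e+00  1.0000e+00]]
blue 2625 279.0 60.0 [663.  164.3  64.8] [606.9 145.2  56.4] [732.5 181.9  66.7] ((669.8318481445312, 166.14532470703125), (36.251243591308594, 131.78570556640625), 85.16881561279297)
bluetop 2345 279.0 59.0 [680.1 164.6  65. ] [607.  145.7  62.2] [732.5 182.2  66.7] ((669.701904296875, 164.46722412109375), (32.492286682128906, 131.14622497558594), 84.57777404785156)
red 31 266.0 137.0 [581.3 191.8  58.2] [574.9 188.3  55.2] [586.1 193.5  62.8] 
black 624 289.0 120.0 [581.8 163.1  61.8] [496.8  41.4  19.1] [725.7 221.5  68.4] ((597.606689453125, 143.9337921142578), (267.1314697265625, 120.76614379882812), 22.547130584716797)
yellow 95 277.0 55.0 [668.7 158.5 121.1] [663.9 154.6 115.2] [673.5 161.8 127.3] ((668.6211547851562, 158.22610473632812), (6.888352870941162, 9.951461791992188), 84.08698272705078)
```

View pics/w1.png

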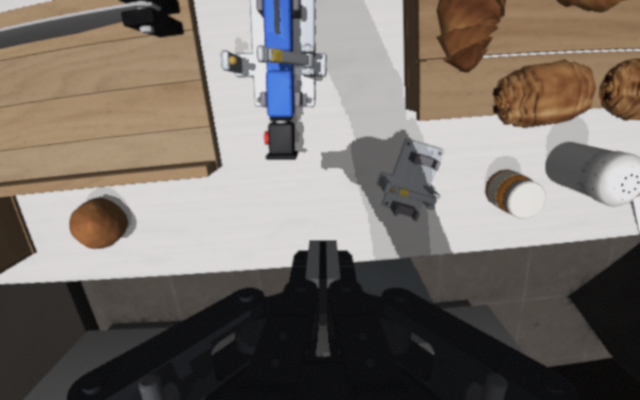

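The wrist view shows the bar at (277,55) raised over the handle by about 1.0 rad, since its pad is at z 121. The grip is at (283,138) with the red button on its left at (266,137). The yaw is -5.3° and the brush origin is about (690,163). I'll approach to the right of the bar.

>>> {"api": "arm_command", "payload": {"deltas": [{"dx": 0.05, "dy": -0.007, "dz": 0, "yaw": 0, "jaw": 0}, {"dx": 0.1, "dy": -0.007, "dz": -0.02, "yaw": 0, "jaw": 0}, {"dx": 0.115, "dy": -0.007, "dz": -0.06, "yaw": 0, "jaw": 0}, {"dx": 0.115, "dy": -0.007, "dz": -0.1, "yaw": 0, "jaw": 0}, {"dx": 0.115, "dy": -0.007, "dz": -0.14, "yaw": 0, "jaw": 0}, {"dx": 0.115, "dy": -0.007, "dz": -0.165, "yaw": 0, "jaw": 0}, {"dx": 0.115, "dy": -0.007, "dz": -0.181, "yaw": 0, "jaw": 0}, {"dx": 0.115, "dy": -0.007, "dz": -0.181, "yaw": 0, "jaw": 0}, {"dx": 0.115, "dy": -0.007, "dz": -0.181, "yaw": 0, "jaw": 0}]}}

```text
clock: 3.05
eef_pos: [665.9, 113.5, 159.6]
tool_rot: [3.141, -0.0, -0.093]
force: [-0.2, -0.1, 0.6]
width: 0.2
gripper_force: 0.0
```

```bash
python3 m.py w2
```

```text
3.05 [665.9 113.5 159.6] [ 3.141 -0.    -0.093] [-0.2 -0.1  0.6] 0.2312412689554534
[[-9.0000e-02 -9.5000e-01 -3.0000e-01  7.4400e+02]
 [-1.0000e+00  9.0000e-02  3.0000e-02  1.0699e+02]
 [ 0.0000e+00  3.0000e-01 -9.5000e-01  2.8450e+02]
 [ 0.0000e+00  0.0000e+00  0.0000e+00  1.0000e+00]]
blue 8665 252.0 159.0 [707.3 159.9  64.6] [609.5 141.7  50. ] [770.9 179.7  66.3] ((686.2131958007812, 162.5208282470703), (35.50798797607422, 179.71446228027344), 83.53823852539062)
bluetop 7148 250.0 154.0 [715.6 160.7  64.9] [609.1 142.7  61.8] [771.3 180.2  66.4] ((688.572021484375, 161.91494750976562), (34.28256607055664, 171.42074584960938), 84.73643493652344)
black 705 272.0 212.0 [632.3 150.8  52.7] [590.2 133.7  21.4] [781.9 220.   64.1] ((628.3929443359375, 145.79750061035156), (303.8938903808594, 112.44664001464844), 20.443889617919922)
yellow 471 240.0 235.0 [672.5 159.5 120.2] [665.3 154.8 112.4] [676.3 166.6 126.7] ((674.1658935546875, 185.193603515625), (62.078128814697266, 11.5032377243042), 81.30215454101562)
```

View pics/w2.png

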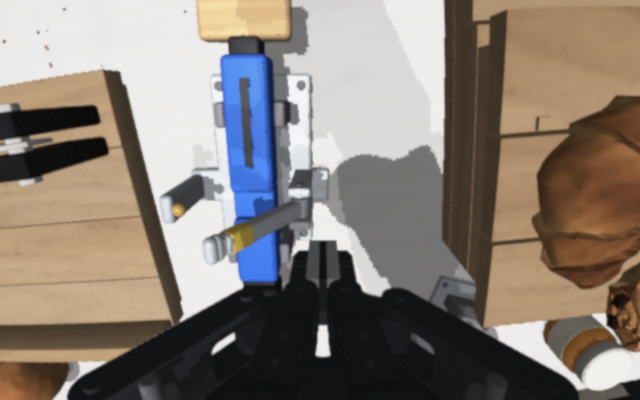

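The bar's yellow pad is at (240,237), the hinge is at (310,190), and the closed fingertips at (323,245) are clear on its right. I'll now swing the bar down along its arc.

>>> {"api": "arm_command", "payload": {"deltas": [{"dx": 0.002, "dy": 0.02, "dz": -0.012, "yaw": 0, "jaw": 0}, {"dx": 0.003, "dy": 0.035, "dz": -0.016, "yaw": 0, "jaw": 0}, {"dx": 0.004, "dy": 0.044, "dz": -0.021, "yaw": 0, "jaw": 0}, {"dx": 0.005, "dy": 0.051, "dz": -0.027, "yaw": 0, "jaw": 0}, {"dx": 0.005, "dy": 0.058, "dz": -0.035, "yaw": 0, "jaw": 0}, {"dx": 0.006, "dy": 0.064, "dz": -0.043, "yaw": 0, "jaw": 0}, {"dx": 0.006, "dy": 0.068, "dz": -0.051, "yaw": 0, "jaw": 0}, {"dx": 0.006, "dy": 0.07, "dz": -0.059, "yaw": 0, "jaw": 0}, {"dx": 0.006, "dy": 0.07, "dz": -0.064, "yaw": 0, "jaw": 0}, {"dx": 0.006, "dy": 0.07, "dz": -0.068, "yaw": 0, "jaw": 0}, {"dx": 0.006, "dy": 0.07, "dz": -0.068, "yaw": 0, "jaw": 0}]}}

```text
clock: 4.2
eef_pos: [671.1, 185.1, 90.1]
tool_rot: [3.141, 0.001, -0.091]
force: [-0.5, -0.4, 0.3]
width: -0.0
gripper_force: 0.0
```

>>> {"api": "arm_command", "payload": {"deltas": [{"dx": 0, "dy": 0, "dz": -0.003, "yaw": 0, "jaw": 0}, {"dx": 0, "dy": 0, "dz": -0.004, "yaw": 0, "jaw": 0}, {"dx": 0, "dy": 0, "dz": -0.004, "yaw": 0, "jaw": 0}]}}

```text
clock: 4.5
eef_pos: [671.7, 184.7, 88.1]
tool_rot: [3.141, -0.0, -0.092]
force: [-1.9, -0.5, 7.8]
width: -0.5
gripper_force: 3.9
```

```bash
python3 m.py w3
```

```text
4.5 [671.7 184.7  88.1] [ 3.141 -0.    -0.092] [-1.9 -0.5  7.8] -0.5109130091499965
[[-9.0000e-02 -9.5000e-01 -3.0000e-01  7.4954e+02]
 [-1.0000e+00  9.0000e-02  3.0000e-02  1.7767e+02]
 [ 0.0000e+00  3.1000e-01 -9.5000e-01  2.1205e+02]
 [ 0.0000e+00  0.0000e+00  0.0000e+00  1.0000e+00]]
blue 13017 364.0 142.0 [728.  161.1  64.9] [651.  143.8  58.2] [772.  176.8  66.5] ((704.9904174804688, 160.4097900390625), (35.79402542114258, 142.4482879638672), 86.59562683105469)
bluetop 12548 364.0 139.0 [729.3 160.9  64.9] [651.  143.8  62.1] [771.8 176.5  66.5] ((708.2781982421875, 161.72476196289062), (31.682558059692383, 132.06689453125), 84.56726837158203)
red 17 324.0 355.0 [588.7 190.8  50.2] [587.8 183.   48.9] [681.8 193.4 144.3] 
black 2496 355.0 137.0 [713.1 159.4  60.4] [633.7 128.5  21.4] [784.1 220.9  78.3] ((686.666259765625, 164.5911865234375), (96.04905700683594, 198.04754638671875), 61.68653869628906)
yellow 205 300.0 245.0 [678.6 195.7  68.7] [675.5 191.6  62.5] [679.9 199.3  78.9] ((678.7356567382812, 191.59959411621094), (5.005414962768555, 16.750732421875), 12.094738960266113)
```

View pics/w3.png

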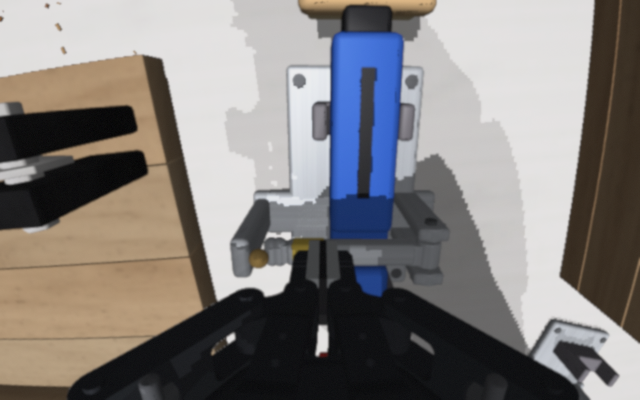

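The bar looks nearly level, with its nose at (275,252) at the catch ball. I'll push further to make sure it has snapped.

>>> {"api": "arm_command", "payload": {"deltas": [{"dx": 0, "dy": 0, "dz": -0.003, "yaw": 0, "jaw": 0}, {"dx": 0, "dy": 0, "dz": -0.006, "yaw": 0, "jaw": 0}, {"dx": 0, "dy": 0, "dz": -0.008, "yaw": 0, "jaw": 0}, {"dx": 0, "dy": 0, "dz": -0.008, "yaw": 0, "jaw": 0}]}}

```text
clock: 4.95
eef_pos: [672.2, 184.8, 86.6]
tool_rot: [3.141, -0.002, -0.092]
force: [-14.5, -4.8, 42.4]
width: -0.3
gripper_force: 21.5
```

>>> {"api": "arm_command", "payload": {"deltas": [{"dx": 0, "dy": 0, "dz": 0.05, "yaw": 0, "jaw": 0}, {"dx": 0, "dy": 0, "dz": 0.1, "yaw": 0, "jaw": 0}, {"dx": -0.05, "dy": -0.005, "dz": 0.14, "yaw": 0, "jaw": 0.7}, {"dx": -0.1, "dy": -0.012, "dz": 0.16, "yaw": 0, "jaw": 0.7}, {"dx": -0.13, "dy": -0.012, "dz": 0.16, "yaw": 0, "jaw": 0.7}, {"dx": -0.13, "dy": -0.012, "dz": 0.16, "yaw": 0, "jaw": 0.7}, {"dx": -0.13, "dy": -0.012, "dz": 0.16, "yaw": 0, "jaw": 0.7}]}}

```text
clock: 5.65
eef_pos: [541.3, 172.9, 239.6]
tool_rot: [3.141, -0.001, -0.091]
force: [0.1, -0.8, -0.1]
width: 59.9
gripper_force: 0.0
```

```bash
python3 m.py w4; python3 - <<'E'
from h import *
f=np.load("w4.npz");P=f["P"].copy()
# holder-frame, origin 689.7,162.6 yaw -5.3
a=np.radians(-5.3);R=np.array([[np.cos(a),np.sin(a)],[-np.sin(a),np.cos(a)]])
q=P.copy();q[...,:2]=(P[...,:2]-[689.7,162.6])@R.T
def st(nm,m):
    z=q[m];print(nm,len(z),np.median(z,0).round(1),np.percentile(z,3,0).round(1),np.percentile(z,97,0).round(1)) if len(z) else print(nm,0)
X,Y,Z=q[...,0],q[...,1],q[...,2]
st("bar",(abs(X+20)<5)&(Y>18)&(Y<40)&(Z>55))
st("bar over handle",(abs(X+20)<4)&(Y>-14)&(Y<14)&(Z>55))
st("grip",(X>-134)&(X<-94)&(abs(Y)<14)&(Z>40)&(Z<90))
st("gripall",(X>-145)&(X<-94)&(abs(Y)<28)&(Z>45)&(Z<90))
st("flange",(X>-145)&(X<-132)&(abs(Y)<28)&(Z>45)&(Z<90))
st("handle",(X>-84)&(X<-50)&(abs(Y)<20)&(Z>60)&(Z<90))
st("board",(abs(X+112)<30)&(Y>40)&(Y<80)&(Z>6))
im=f["im"];save("w4c",cv2.resize(im[0:230,170:490],(800,575)))
E
```

```text
5.65 [541.3 172.9 239.6] [ 3.141e+00 -1.000e-03 -9.100e-02] [ 0.1 -0.8 -0.1] 59.892675762331145
[[-9.0000e-02 -9.5000e-01 -3.0000e-01  6.2014e+02]
 [-1.0000e+00  9.0000e-02  3.0000e-02  1.6597e+02]
 [ 0.0000e+00  3.0000e-01 -9.5000e-01  3.6343e+02]
 [ 0.0000e+00  0.0000e+00  0.0000e+00  1.0000e+00]]
blue 3275 318.0 58.0 [645.7 166.8  64.8] [606.5 150.2  57.3] [694.6 183.6  66.5] ((619.9251098632812, 159.80941772460938), (158.256103515625, 53.88667297363281), 11.229233741760254)
bluetop 3003 318.0 60.0 [642.8 166.9  64.9] [606.3 150.1  62.3] [694.7 183.3  66.5] ((619.9251098632812, 159.80941772460938), (158.256103515625, 53.88667297363281), 11.229233741760254)
red 69 299.0 137.0 [581.1 192.1  58. ] [573.3 189.1  54.7] [587.4 194.2  60.4] 
black 1427 331.0 136.0 [568.4 168.3  63.2] [494.9  41.5  21. ] [671.  222.3  68.5] ((579.0439453125, 141.02088928222656), (241.21475219726562, 113.8970947265625), 26.552085876464844)
yellow 245 286.0 33.0 [671.3 192.2  69.8] [665.8 185.5  68.2] [677.2 198.7  71.2] ((671.5156860351562, 191.95790100097656), (13.864864349365234, 11.343010902404785), 83.46652221679688)
bar 334 [-20.2  28.8  69.7] [-24.8  18.2  67.7] [-15.3  39.5  71.2]
bar over handle 338 [-19.9  -0.   69.6] [-23.5 -13.1  68.3] [-16.2  13.1  71.1]
grip 1292 [-113.7   -0.2   64. ] [-133.   -13.2   62.4] [-95.2  13.1  67.6]
gripall 1742 [-115.5    1.7   63.9] [-135.9  -14.5   56.5] [-95.2  19.9  68.1]
flange 245 [-134.2    0.8   67.5] [-137.   -17.9   65.5] [-132.1   19.3   68.8]
handle 1363 [-66.8   0.6  65. ] [-82.5 -13.9  62.7] [-51.3  15.7  66.4]
board 5946 [-137.2   52.6  297.5] [-141.7   45.   274.1] [-135.9   61.6  312.3]
```

View pics/w4c.png

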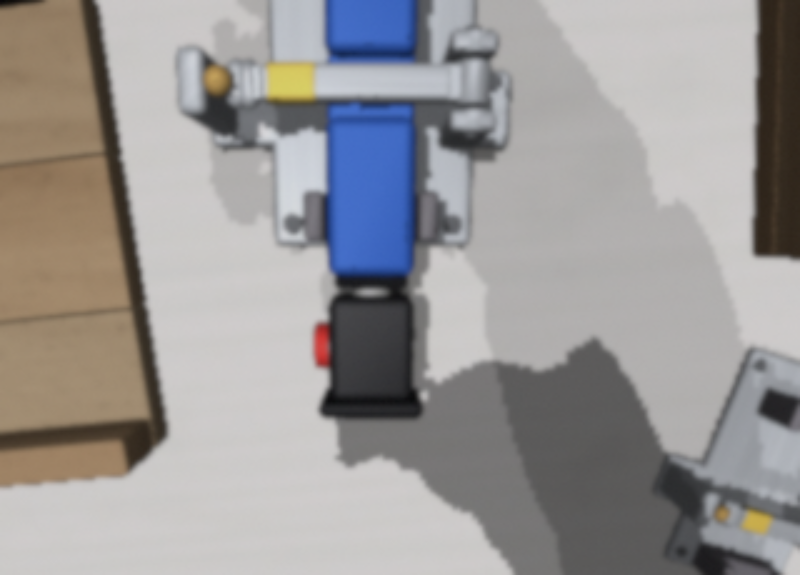

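The bar is shut: its upper face is level at 69.7 mm from post to hinge. The grip is at crop (370,350) with the red button at (322,345). The grip centre comes out at (578,173). Descending and squeezing.

>>> {"api": "arm_command", "payload": {"deltas": [{"dx": 0.037, "dy": 0, "dz": -0.04, "yaw": 0, "jaw": 0.7}, {"dx": 0.037, "dy": 0, "dz": -0.085, "yaw": 0, "jaw": 0.7}, {"dx": 0.037, "dy": 0, "dz": -0.12, "yaw": 0, "jaw": 0.7}, {"dx": 0.037, "dy": 0, "dz": -0.15, "yaw": 0, "jaw": 0.7}, {"dx": 0.037, "dy": 0, "dz": -0.175, "yaw": 0, "jaw": 0.7}, {"dx": 0.037, "dy": 0, "dz": -0.19, "yaw": 0, "jaw": 0.7}, {"dx": 0.037, "dy": 0, "dz": -0.19, "yaw": 0, "jaw": 0.7}, {"dx": 0.037, "dy": 0, "dz": -0.19, "yaw": 0, "jaw": 0.7}]}}

```text
clock: 6.5
eef_pos: [579.7, 173.3, 49.2]
tool_rot: [-3.141, -0.001, -0.091]
force: [0.7, -0.8, -0.3]
width: 59.7
gripper_force: 0.0
```

>>> {"api": "arm_command", "payload": {"deltas": [{"dx": 0, "dy": 0, "dz": 0, "yaw": 0, "jaw": 0.4}, {"dx": 0, "dy": 0, "dz": 0, "yaw": 0, "jaw": 0.3}, {"dx": 0, "dy": 0, "dz": 0, "yaw": 0, "jaw": 0.2}, {"dx": 0, "dy": 0, "dz": 0, "yaw": 0, "jaw": 0}, {"dx": 0, "dy": 0, "dz": 0, "yaw": 0, "jaw": 0}, {"dx": 0, "dy": 0, "dz": 0, "yaw": 0, "jaw": 0}, {"dx": 0, "dy": 0, "dz": 0, "yaw": 0, "jaw": 0}]}}

```text
clock: 7.2
eef_pos: [580.0, 173.7, 50.9]
tool_rot: [-3.14, -0.003, -0.091]
force: [-0.2, -0.3, 6.3]
width: 31.5
gripper_force: 60.3
```

The width is 31.5 mm, so the button is pressed flush. Now I'll draw the rod out along holder -x.

>>> {"api": "arm_command", "payload": {"deltas": [{"dx": -0.006, "dy": 0.0006, "dz": 0, "yaw": 0, "jaw": 0}, {"dx": -0.014, "dy": 0.0013, "dz": 0, "yaw": 0, "jaw": 0}, {"dx": -0.022, "dy": 0.002, "dz": 0, "yaw": 0, "jaw": 0}, {"dx": -0.03, "dy": 0.0028, "dz": 0, "yaw": 0, "jaw": 0}, {"dx": -0.038, "dy": 0.0035, "dz": 0, "yaw": 0, "jaw": 0}, {"dx": -0.046, "dy": 0.0043, "dz": 0, "yaw": 0, "jaw": 0}, {"dx": -0.054, "dy": 0.005, "dz": 0, "yaw": 0, "jaw": 0}, {"dx": -0.062, "dy": 0.0058, "dz": 0, "yaw": 0, "jaw": 0}, {"dx": -0.062, "dy": 0.0058, "dz": 0, "yaw": 0, "jaw": 0}]}}

```text
clock: 8.1
eef_pos: [517.8, 179.5, 50.5]
tool_rot: [-3.14, -0.004, -0.091]
force: [3.8, -1.3, 6.8]
width: 31.3
gripper_force: 60.6
```

>>> {"api": "arm_command", "payload": {"deltas": [{"dx": -0.008, "dy": 0.0007, "dz": 0, "yaw": 0, "jaw": 0}, {"dx": -0.016, "dy": 0.0015, "dz": 0, "yaw": 0, "jaw": 0}, {"dx": -0.022, "dy": 0.002, "dz": 0, "yaw": 0, "jaw": 0}, {"dx": -0.027, "dy": 0.0025, "dz": 0, "yaw": 0, "jaw": 0}, {"dx": -0.03, "dy": 0.0028, "dz": 0, "yaw": 0, "jaw": 0}, {"dx": -0.033, "dy": 0.003, "dz": 0, "yaw": 0, "jaw": 0}, {"dx": -0.033, "dy": 0.003, "dz": 0, "yaw": 0, "jaw": 0}]}}

```text
clock: 8.8
eef_pos: [486.4, 182.4, 50.3]
tool_rot: [-3.139, -0.006, -0.092]
force: [5.9, -0.2, 5.2]
width: 31.4
gripper_force: 60.2
```

>>> {"api": "arm_command", "payload": {"deltas": [{"dx": -0.002, "dy": 0.0002, "dz": 0, "yaw": 0, "jaw": 0}, {"dx": -0.003, "dy": 0.0003, "dz": 0, "yaw": 0, "jaw": 0}, {"dx": -0.003, "dy": 0.0003, "dz": 0, "yaw": 0, "jaw": 0}, {"dx": -0.003, "dy": 0.0003, "dz": 0, "yaw": 0, "jaw": 0}]}}

```text
clock: 9.2
eef_pos: [486.4, 182.6, 50.4]
tool_rot: [-3.138, -0.011, -0.093]
force: [12.0, -1.9, 1.2]
width: 31.1
gripper_force: 59.7
```

```bash
python3 - <<'E'
from h import *
s=read_state();print(s["eef_pos"],s["force"])
im,d,P=cloud("wrist");s_,_,_=cloud("side")
c=np.zeros((560,800,3),np.uint8);c[:400,:640]=im
c[280:560,400:800]=cv2.resize(s_[180:250,235:335],(400,280),interpolation=cv2.INTER_CUBIC);save("w5",c)
a=np.radians(-5.3);R=np.array([[np.cos(a),np.sin(a)],[-np.sin(a),np.cos(a)]])
q=P.copy();q[...,:2]=(P[...,:2]-[689.7,162.6])@R.T
hsv=cv2.cvtColor(im,cv2.COLOR_RGB2HSV);H,S,V=[hsv[...,i].astype(int) for i in range(3)]
for n,m in(("blue",(H>100)&(H<130)&(S>120)&(q[...,2]>60)&(q[...,2]<70)),("yel",(H>20)&(H<35)&(S>120)&(q[...,2]>30)&(q[...,2]<80)&(abs(q[...,1])<40)&(q[...,0]<0))):
    z=q[m];print(n,len(z),np.percentile(z,[1,50,99],axis=0).round(1).tolist())
E
```

```text
[486.39661809 182.6216557   50.4291148 ] [12.01379577 -1.90296763  1.1688414 ]
blue 4 [[-225.7, 4.1, 61.0], [-225.3, 9.6, 64.2], [-220.9, 16.5, 65.5]]
yel 776 [[-143.9, -6.3, 46.4], [-98.6, 0.9, 56.2], [-94.4, 8.0, 58.5]]
```

View pics/w5.png

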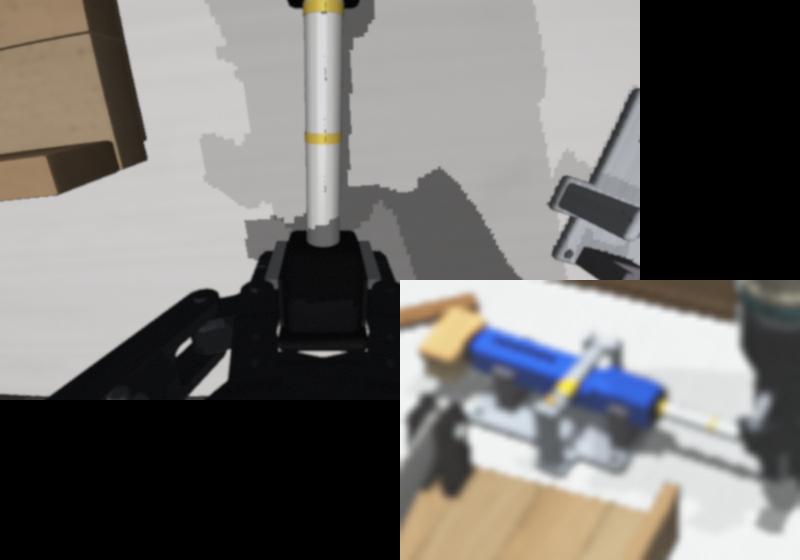

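Both yellow bands are out of the collar, at (323,138) and (323,6). The last 3 mm of pull gave no motion and 12 N, which is the hard stop. The bar is still shut across the handle in the side inset at (585,370), and the grip is held flush at 60 N. Handing in.

```bash
python3 -c "
from cell import *
print(finish_job())"
```

```text
the job is handed in; nothing more can be done
None
```

I handed the job in at about 9 s with the keeper bar shut, the button squeezed in, and the rod held against its second stop. I steered clear of the shaker, jar and bun but did not re-measure them, and the hand-in returned no verdict.

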